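# Close the label printer: hook the bay cover under its ledge and swing it shut

### The arm

A 6-joint arm with a two-finger parallel gripper is mounted at the origin on the work surface. World frame = base frame: x ahead of the robot, y to its left, z up, the work surface at z = 0. Lengths are in m, angles in degrees, forces in N, time in s.
With the tool pointing down it reaches from about 0.3 to 0.75 m from the base axis. Payload 8.5 kg.
Tool frame: the origin (TCP) lies at the very end of the fingers, on their centre line; the grasp point (between the pads) lies 19 mm behind it; z points along the fingers, y is the direction in which the jaws open and shut (so a half turn about z gives the same grasp; the last joint's range is limited). The gripper opens to 88 mm and grips with 3 to 60 N. Pads are 18 mm wide; open, the fingers measure 123 mm over their backs; the gripper's body (75 mm by 187 mm) begins 45 mm behind the grasp point.
Start: joints at [55.101, 21.807, 74.336, -0, 83.858, -12.336], TCP at [0.211, 0.508, 0.239] pointing down, gripper open.
Joint ranges: [-178.18, 178.18], [-50.72, 133.34], [12.68, 142.11], [-81.47, 261.47], [9.98, 163.14], [-165.26, 165.26]. Speed limits (degrees/s): [136.94, 136.94, 180, 180, 180, 180].

### API

Orientations are given as a 3x3 rotation matrix whose columns are the frame's x, y, z axes.
In Python, from plant import manip gives the robot as it stands. The module is installed in compiled form; this text tells all that it offers.
- The arm moves only by the shell command python3 -m jog 'ROWS' [FORCE]. ROWS is JSON, a list of rows, each a list of 3 entries, a list of its own where there are three numbers: the turn, a rotation vector about the tool's x, y, z in degrees, then the shift along the tool's x, y, z in m, then the closure in counts, from 0 (fully open) to 255 (shut). In form: [[[ax, ay, az], [dx, dy, dz], claw], ...]. A call has 1 to 12 rows; each row is the pose to reach, as a shift and turn from the pose commanded when the call began, along the tool's axes at that moment; what a row does not reach only later rows make up. A row lasts 1/8 s, in which the tool goes at most 62.5 mm and 10.7 degrees, less where a joint would pass 70% of its speed; a pose out of reach is approached as far as the arm can. A call with a gripper value outside its range is refused whole. The fingers move at their own pace and stop on an object; FORCE is the grip in N (left out, the last holds). Time passes only in rows, so rows that repeat a pose let the fingers close. It gives the time, the measured TCP pose, the force and the opening at its end, in the units of the state.
- manip.read_state(): the state, without advancing time (a new reading comes with each control period).
- manip.capture(name): name is "scene" or "top"; returns a dict with "img" (384x512x3 uint8, red, green, blue), "intrinsics" (3x3 intrinsics, pixels), "k1" (the pictures are not rectified: a ray, as slopes to the right and down, at radius r is drawn at 1 + k1 r^2 times it, then the intrinsics apply), "R" (3x3) and "t" (3): a world point X has camera coordinates R X + t. Camera axes: x right, y down, z forward; pixel columns grow to the right and rows downward; lengths in m; the calibration is good to about 2 mm. A picture is of the moment at which its call begins. There is no depth.
- manip.hand_in(): hands the job in, once; it reports no verdict.
The state is a dict: "time": time; "joint_pos": joint angles; "qd": joint speeds; "tau": joint torques, N m; "position": TCP position; "tool_rot": TCP orientation; "wrist_force": force on the tool from outside, world axes, zero at the start; "moment": the same for the moment, N m; "finger_gap": finger opening in m.
Only numpy, scipy, OpenCV 4.12 (cv2) and the standard library are available. Lean on these libraries where they do the work, as an engineer would, in place of code of your own. Each camera call takes 0.05 s, during which the arm holds its last target. There are 200 camera calls.

### The job

The roll bay of the label printer on the mail-sorting table is open. Pick up the cover that has a tongue at one end, keep its free end tilted well up (some 15 to 20 degrees) while you hook the tongue under the ledge at the printer's front, then swing the free end down until the cover lies flat and fully home in the bay, and let go. Leave the other, plain cover where it is.

Things in the scene. Friction and masses are not known exactly. Their poses are not given: they have to be found in the camera images.
- cover_grip (a point): Right cover: loose grey plate 120(x) x 110(y) x 20 mm, up to 0.31 kg, flat on the table, with a tongue at its -x end. Upright grip rib across its middle, 14(x) x 60(y) mm, rising from 20 to 58 mm above the underside. This point: mid-rib, 44 mm above the underside, 14 below the rib's top. x: from tongue to free end (edge at +60 mm); y along the rib; z up.
- cover_tip (a point): Middle of the end edge of that cover's tongue, on the underside: (-94, 0, -44) mm from cover_grip, same axes. The tongue is 34 mm long (x), 70 wide, 5 thick, flush with the underside. Tongue plus plate: 154 mm.
- printer: Fixed white label printer, open on top. Origin on the table under the bay's centre; x from the ledge (front, robot side) to the far end, z up. In mm: bay y -63 to 63, far wall's inner face x = 68, these walls' tops z = 72; the cover's underside rests on a frame at z = 50. Seated: cover_grip at (0, 0, 94), cover_tip at (-94, 0, 50), 8 mm play each way in x and y.
- ledge (a point): Middle of the ledge's free edge, on its underside: (-74, 0, 68) mm in the printer's frame, same axes. The ledge is 6 mm thick, spans the bay's width; the slot under it is 18 mm high over a flat floor and goes back 28 mm in -x to its end wall. From ledge edge to far wall is 142 mm, less than the cover with its tongue.
- spare_grip (a point): The other cover, to be left alone: same plate and grip rib, but no tongue. Point and axes as for cover_grip.
Not all that is in view belongs to the job. What is shaped like the part that bears cover_grip but purple is not meant.

How it is judged:
By the outcome, as a careful person would: the job done as asked, in the order asked, and still so for the second after the job is handed in, with the robot touching nothing.
It also fails if it takes over 38 s, if anything falls off the work surface, if the arm or the gripper's body presses on something with over 40 N, if the wrist force passes 120 N, or if a joint passes its speed limit or range.

## Working session

There is one attempt and no reset: what is moved stays moved. The work goes in short steps, Python scripts to look and compute and a shell command to move; the robot and the scene stay as the last step left them, time stands still between calls to the robot, and variables do not carry over. Pictures are saved under pics/ and viewed, about 8 in all and at most 12, crops included, and the job is handed in when it is done.

```bash
mkdir -p pics; python3 - <<'E'
from plant import manip
import cv2,numpy as np
s=manip.read_state();print(s)
for n in("scene","top"):
    c=manip.capture(n);cv2.imwrite(f"pics/{n}0.png",c["img"][:,:,::-1]);np.savez(f"{n}0.npz",**c)
    print(n,c["intrinsics"],c["k1"],c["R"],c["t"])
a=cv2.imread("pics/scene0.png");b=cv2.imread("pics/top0.png")
E
```

```text
{'time': 0.0, 'joint_pos': array([ 5.50993269e+01,  2.18399008e+01,  7.43842607e+01, -6.84387328e-04,
        8.38602684e+01, -1.23351231e+01]), 'qd': array([ 0.01921707, -0.05459809, -0.06323556,  0.08525336,  0.07048005,
       -0.03349315]), 'tau': array([-1.60906096e-03, -4.37941897e+01, -2.24550730e+01,  7.11951591e-02,
        3.53059836e-02, -6.12010581e-05]), 'position': array([0.210886  , 0.50764898, 0.2381509 ]), 'tool_rot': array([[-9.23441481e-01,  3.83738369e-01, -8.33376091e-04],
       [ 3.83739154e-01,  9.23440731e-01, -1.21534382e-03],
       [ 3.03199373e-04, -1.44209793e-03, -9.99998914e-01]]), 'wrist_force': array([ 0.02771667,  0.04378087, -0.78323811]), 'moment': array([-5.36253230e-03,  2.66928205e-03, -7.82504692e-05]), 'finger_gap': 0.08785184105931346}
scene [[385.27351131   0.         264.09673118]
 [  0.         385.27351131 189.59430359]
 [  0.           0.           1.        ]] -0.05817574158567501 [[ 0.41512585  0.90973292 -0.00752011]
 [ 0.77119633 -0.35627039 -0.52756765]
 [-0.48262485  0.21320749 -0.84947973]] [-0.18677546 -0.26735821  1.05367499]
top [[347.2735143    0.         259.58869439]
 [  0.         347.2735143  192.00030296]
 [  0.           0.           1.        ]] -0.003893784064161755 [[-0.03121473 -0.99950587  0.00369653]
 [-0.97851482  0.02980468 -0.20401087]
 [ 0.20379988 -0.00998525 -0.97896164]] [-0.00209209  0.42701972  0.7831436 ]
```

View pics/scene0.png

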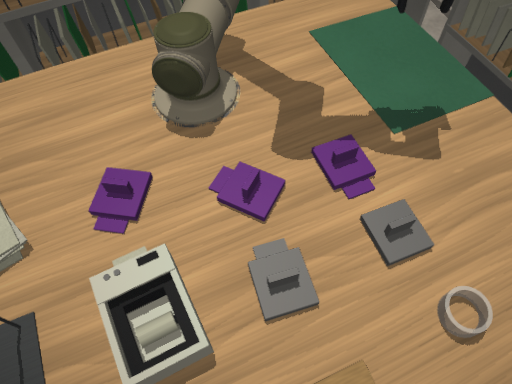

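View pics/top0.png

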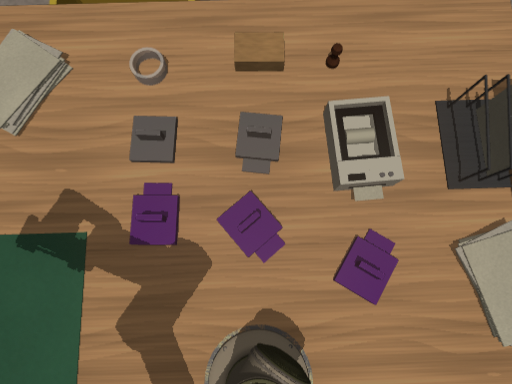

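Scene view: the grey cover with a tongue is at (283,282), the plain one at (396,232) and the printer at (150,315). Top view: the same three are at (259,137), (153,139) and (365,145). The purple ones are decoys. I'll zoom in on the tongue cover and the printer for corners.

```bash
python3 - <<'E'
import cv2,numpy as np
def crop(f,x,y,w,h,k):
    im=cv2.imread(f)[y:y+h,x:x+w]; im=cv2.resize(im,None,fx=k,fy=k,interpolation=cv2.INTER_CUBIC)
    for i in range(0,w,10):
        cv2.line(im,(i*k,0),(i*k,4 if i%50 else 10),(0,0,255),1)
        if i%20==0: cv2.putText(im,str(x+i),(i*k,20),0,.35,(0,0,255),1)
    for i in range(0,h,10):
        cv2.line(im,(0,i*k),(4,i*k),(0,0,255),1)
        if i%20==0: cv2.putText(im,str(y+i),(6,i*k+4),0,.35,(0,0,255),1)
    return im
A=crop("pics/top0.png",225,100,100,80,4);B=crop("pics/top0.png",315,90,100,80+35,4)[:460]
C=crop("pics/scene0.png",235,230,100,100,4)[:400];D=crop("pics/scene0.png",85,240,133,140,3)[:420,:400]
pad=lambda i,h:cv2.copyMakeBorder(i[:h],0,max(0,h-len(i)),0,0,0)
cv2.imwrite("pics/z1.png",np.hstack([pad(B,460),pad(D,460)]))
cv2.imwrite("pics/z2.png",np.hstack([pad(A,400),pad(C,400)]))
E
```

```text
(no output)
```

View pics/z1.png

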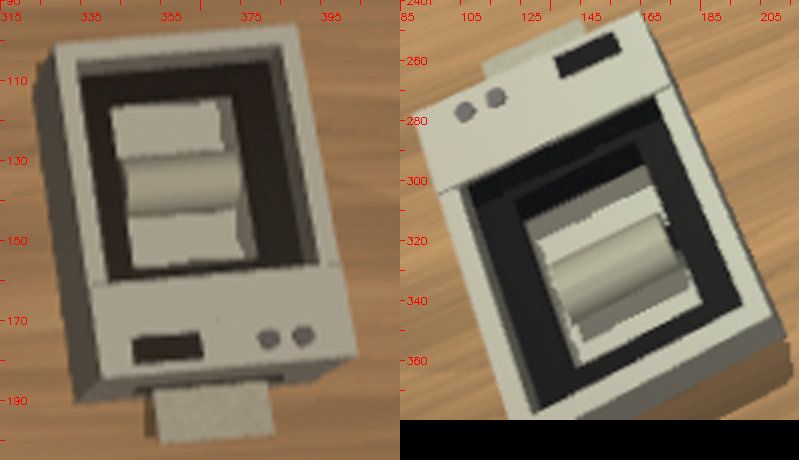

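View pics/z2.png

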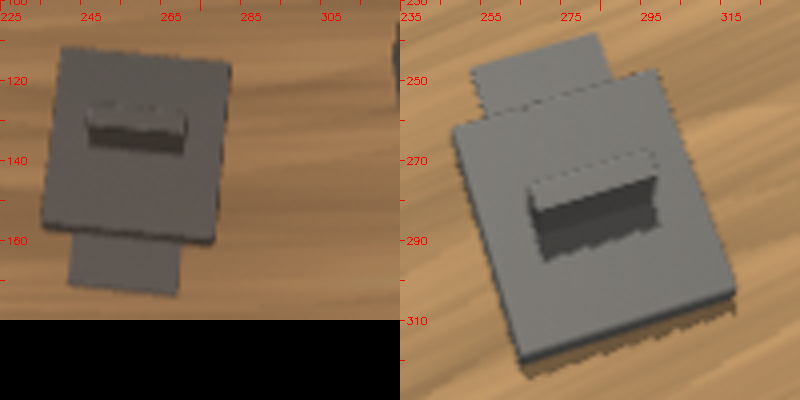

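Printer crop: in the top view the ledge edge runs from (342,160.5) to (394.5,156), with the inner far corners at (334,105.5) and (385,102). In the scene view the ledge edge runs from (107,301) to (171,272). Cover crop: plate, rib and tongue corners are clear in both views. Next I triangulate them.

```bash
cat > h.py <<'E'
import numpy as np
C={n:dict(np.load(f"{n}0.npz")) for n in("scene","top")}
def ray(n,p):
    c=C[n];K=c["intrinsics"];d=np.array([(p[0]-K[0,2])/K[0,0],(p[1]-K[1,2])/K[1,1]])
    r=np.linalg.norm(d);s=r
    for _ in range(20): s=r/(1+float(c["k1"])*s*s)
    v=np.append(d*s/r,1);o=-c["R"].T@c["t"];v=c["R"].T@v
    return o,v/np.linalg.norm(v)
def tri(pt,ps):
    A=0;b=0;L=[]
    for n,p in(("top",pt),("scene",ps)):
        o,v=ray(n,p);M=np.eye(3)-np.outer(v,v);A=A+M;b=b+M@o;L.append((M,o))
    X=np.linalg.solve(A,b);return X,max(np.linalg.norm(M@(X-o)) for M,o in L)
def plane(n,p,z):
    o,v=ray(n,p);return o+v*(z-o[2])/v[2]
E
python3 - <<'E'
from h import *
np.set_printoptions(precision=4,suppress=True)
P={"ledgeTop +y":((342,160.7),(170.7,271.7),.074),"ledgeTop -y":((394.5,156),(107.3,301.3),.074),
"far +y":((334.25,105.5),(199.3,341.7),.072),"far -y":((385.25,101.75),(129.3,377.7),.072),
"c free +y":((240.5,111.5),(318.75,303),.02),"c free -y":((282.75,116),(265,319.5),.02),
"c tong +y":((235.75,157),(299.5,247.5),.02),"c tong -y":((278.75,159.3),(248.25,262),.02),
"tip +y":((242,171),(284.5,238.5),.005),"tip -y":((269.25,174),(252.75,247),.005),
"rib free +y":((247.5,126),(299.5,274),.058),"rib free -y":((271.5,128),(269.25,282.75),.058),
"rib tong +y":((247,130),(298,267.5),.058),"rib tong -y":((271.25,132),(267,276.75),.058)}
Q={}
for k,(a,b,z) in P.items():
    X,e=tri(a,b);m=(plane("top",a,z)+plane("scene",b,z))/2;Q[k]=m
    print(k,X,round(e*1e3,1),"planes",plane("top",a,z)[:2],plane("scene",b,z)[:2])
yaw=lambda d:np.degrees(np.arctan2(d[1],d[0]))
for nm,a,b in(("printer","far","ledgeTop"),("cover","c free","c tong"),("rib","rib free","rib tong")):
    f=(Q[a+" +y"]+Q[a+" -y"])/2;g=(Q[b+" +y"]+Q[b+" -y"])/2;print(nm,"mid",(f+g)/2,"yaw x",yaw(f-g),"len",np.linalg.norm(f-g),
     "yaw y",[yaw(Q[q+" +y"]-Q[q+" -y"])-90 for q in(a,b)],"ends",f,g)
E
```

```text
ledgeTop +y [ 0.4923 -0.2117  0.0647] 0.8 planes [ 0.4894 -0.2101] [ 0.4966 -0.2101]
ledgeTop -y [ 0.4994 -0.335   0.0675] 2.0 planes [ 0.4972 -0.3345] [ 0.5029 -0.3312]
far +y [ 0.633  -0.2044  0.0655] 0.1 planes [ 0.6299 -0.2029] [ 0.6345 -0.2038]
far -y [ 0.6396 -0.3303  0.0649] 0.6 planes [ 0.6361 -0.3281] [ 0.6413 -0.3278]
c free +y [0.6489 0.0263 0.0107] 1.2 planes [0.6451 0.0271] [0.6504 0.0229]
c free -y [ 0.6336 -0.082   0.0107] 0.1 planes [ 0.6294 -0.0813] [ 0.6357 -0.0827]
c tong +y [0.5281 0.0438 0.0059] 1.7 planes [0.5231 0.0414] [0.5335 0.0418]
c tong -y [ 0.5159 -0.0659  0.0137] 0.6 planes [ 0.5138 -0.066 ] [ 0.5185 -0.0661]
tip +y [ 0.493   0.0279 -0.0038] 0.5 planes [0.4904 0.0271] [0.4966 0.0263]
tip -y [ 0.4828 -0.0416 -0.0034] 0.2 planes [ 0.4805 -0.0415] [ 0.4863 -0.0427]
rib free +y [0.5923 0.0093 0.0498] 0.1 planes [0.589  0.0092] [0.5947 0.0073]
rib free -y [ 0.5845 -0.0499  0.0517] 0.5 planes [ 0.5821 -0.0491] [ 0.5862 -0.0512]
rib tong +y [0.5806 0.0112 0.0535] 0.4 planes [0.5787 0.0107] [0.5821 0.0106]
rib tong -y [ 0.573  -0.049   0.0543] 0.7 planes [ 0.5718 -0.0481] [ 0.574  -0.0502]
printer mid [ 0.566  -0.2686  0.073 ] yaw x 2.3970488366967175 len 0.1390715071657256 yaw y [np.float64(3.0022281277562826), np.float64(3.2653019902639926)] ends [ 0.6355 -0.2656  0.072 ] [ 0.4965 -0.2715  0.074 ]
cover mid [ 0.5812 -0.0204  0.02  ] yaw x -7.856577627223673 len 0.11903557951154631 yaw y [np.float64(-8.084589275327147), np.float64(-6.442960415738327)] ends [ 0.6401 -0.0285  0.02  ] [ 0.5222 -0.0122  0.02  ]
rib mid [ 0.5823 -0.0201  0.058 ] yaw x -8.50026410207219 len 0.011473483446054858 yaw y [np.float64(-7.477427150224216), np.float64(-7.133468643192515)] ends [ 0.588 -0.021  0.058] [ 0.5766 -0.0193  0.058 ]
```

Residuals are up to 2 mm, and all triangulated heights read about 8 mm low, including the tabletop tongue. I read that as a common calibration bias, so the text heights check out relative to the table.
- Cover: rib centre (0.582, -0.020), yaw -7.6°.
- Printer: origin (0.569, -0.268), yaw 2.8°.

Now I work out the first move.

```bash
cat >> h.py <<'E'
from scipy.spatial.transform import Rotation as Ro
from plant import manip
np.set_printoptions(precision=4,suppress=True)
CV=(.5820,-.0202,-7.6); PR=[.569,-.2684,2.8]
def Rt(yaw,tilt):  # tool: y = cover x, z down; tilt = free end up
    R0=np.column_stack([[0,1,0],[1,0,0],[0,0,-1.]])
    return Ro.from_euler('z',yaw,degrees=True).as_matrix()@R0@Ro.from_euler('x',-tilt,degrees=True).as_matrix()
def go(p,R):
    s=manip.read_state();T=s["tool_rot"]
    print("turn",Ro.from_matrix(T.T@R).as_rotvec(degrees=True).round(2),"shift",(T.T@(np.array(p)-s["position"])).round(4),"t",s["time"])
def tcp_for_tip(x,z,tilt,y=0,g=.025):  # tip (x,z) in printer frame; g = TCP height above underside at the grasp
    P=Ro.from_euler('z',PR[2],degrees=True).as_matrix()
    off=Ro.from_euler('y',-tilt,degrees=True).apply([.094,0,g])
    return np.array([PR[0],PR[1],0])+P@(np.array([x,y,z])+off), Rt(PR[2],tilt)
E
python3 - <<'E'
from h import *
go((CV[0],CV[1],.13),Rt(CV[2],0))
E
```

```text
turn [-0.07  0.03 75.03] shift [-0.5453 -0.345   0.1085] t 0.1
```

```bash
python3 -m jog '[[[0,0,75],[-0.545,-0.345,0.108],90],[[0,0,75],[-0.545,-0.345,0.108],90],[[0,0,75],[-0.545,-0.345,0.108],90],[[0,0,75],[-0.545,-0.345,0.108],90],[[0,0,75],[-0.545,-0.345,0.108],90],[[0,0,75],[-0.545,-0.345,0.108],90],[[0,0,75],[-0.545,-0.345,0.108],90],[[0,0,75],[-0.545,-0.345,0.108],90],[[0,0,75],[-0.545,-0.345,0.108],90],[[0,0,75],[-0.545,-0.345,0.108],90],[[0,0,75],[-0.545,-0.345,0.108],90],[[0,0,75],[-0.545,-0.345,0.108],90]]' 60
python3 - <<'E'
from h import *
import cv2
s=manip.read_state();print(s["finger_gap"],s["joint_pos"])
go((CV[0],CV[1],.0255),Rt(CV[2],0))
a=manip.capture("top")["img"][:,:,::-1];b=manip.capture("scene")["img"][:,:,::-1]
k=lambda i:cv2.resize(i,None,fx=3,fy=3)
cv2.imwrite("pics/m1.png",np.hstack([k(a[60:190,195:325]),k(b[190:320,220:350])]))
E
```

```text
time: 1.6
position: [0.5822, -0.0213, 0.1297]
tool_rot: [[0.134, 0.991, -0.001], [0.991, -0.134, 0.0], [0.0, -0.002, -1.0]]
wrist_force: [0.7, 1.2, -0.3]
finger_gap: 0.0571
0.057096833458193 [-13.725   30.6175  78.5668  -0.0027  70.9032  -6.0219]
turn [-0.09 -0.01 -0.1 ] shift [ 0.001  -0.0002  0.1042] t 1.6
```

View pics/m1.png

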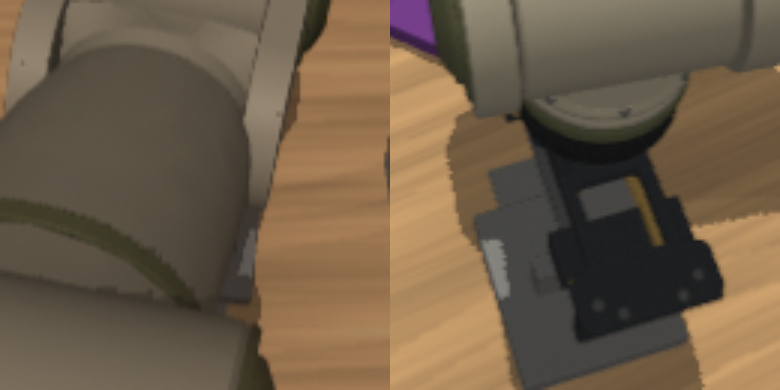

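The top view is mostly hidden by the arm. The scene view shows the gripper square over the rib (about crop (545,275)), with nothing in the way. I'll descend, then close.

```bash
python3 -m jog '[[[0,0,0],[0.001,0,0.05],90],[[0,0,0],[0.001,0,0.08],90],[[0,0,0],[0.001,0,0.1],90],[[0,0,0],[0.001,0,0.104],90],[[0,0,0],[0.001,0,0.104],90],[[0,0,0],[0.001,0,0.104],255],[[0,0,0],[0.001,0,0.104],255],[[0,0,0],[0.001,0,0.104],255],[[0,0,0],[0.001,0,0.104],255],[[0,0,0],[0.001,0,0.104],255],[[0,0,0],[0.001,0,0.104],255]]' 60

```

```text
time: 3.08
position: [0.582, -0.0188, 0.0268]
tool_rot: [[0.132, 0.991, -0.0], [0.991, -0.132, -0.0], [-0.0, -0.0, -1.0]]
wrist_force: [-0.4, -1.2, 1.3]
finger_gap: 0.0133
```

Gripped: the gap is 13 mm on the 14 mm rib, with TCP height g = 26.8 mm. Next I lift, then compute the tilted approach above the printer.

```bash
sed -i 's/g=.025/g=.0268/' h.py
python3 -m jog '[[[0,0,0],[0,0,-0.03],255],[[0,0,0],[0,0,-0.07],255],[[0,0,0],[0,0,-0.12],255],[[0,0,0],[0,0,-0.15],255],[[0,0,0],[0,0,-0.15],255]]'
python3 - <<'E'
from h import *
print(manip.read_state()["wrist_force"],manip.read_state()["moment"])
go(*tcp_for_tip(-.064,.125,17.5,y=.0013))
E
```

```text
time: 3.7
position: [0.5827, -0.0189, 0.1782]
tool_rot: [[0.132, 0.991, 0.004], [0.991, -0.132, -0.001], [-0.0, 0.004, -1.0]]
wrist_force: [-0.2, -0.4, -2.7]
finger_gap: 0.0138
[-0.1567 -0.4311 -2.7168] [-0.0802  0.1093 -0.0603]
turn [-17.23   1.62 -10.27] shift [-0.2446  0.0363 -0.0004] t 3.7
```

```bash
python3 -m jog '[[[-4,0,0],[-0.02,0,-0.01],255],[[-8,0.5,-3],[-0.05,0.006,-0.02],255],[[-12,1,-5],[-0.085,0.012,-0.02],255],[[-15,1.3,-7],[-0.12,0.02,-0.02],255],[[-17.2,1.6,-9],[-0.16,0.027,-0.02],255],[[-17.2,1.6,-10.3],[-0.2,0.033,-0.01],255],[[-17.2,1.6,-10.3],[-0.23,0.036,0],255],[[-17.2,1.6,-10.3],[-0.2446,0.036,0],255],[[-17.2,1.6,-10.3],[-0.2446,0.036,0],255],[[-17.2,1.6,-10.3],[-0.2446,0.036,0],255],[[-17.2,1.6,-10.3],[-0.2446,0.036,0],255]]'
python3 - <<'E'
from h import *
import cv2
print(manip.read_state()["wrist_force"],manip.read_state()["moment"])
go(*tcp_for_tip(-.064,.125,17.5,y=.0013))
a=manip.capture("top")["img"][:,:,::-1];b=manip.capture("scene")["img"][:,:,::-1]
k=lambda i:cv2.resize(i,None,fx=2,fy=2)
cv2.imwrite("pics/m2a.png",a);cv2.imwrite("pics/m2b.png",b)
cv2.imwrite("pics/m2.png",np.hstack([k(a[40:240,260:450]),k(b[184:384,30:230])]))
E
```

```text
time: 5.08
position: [0.5858, -0.2649, 0.1771]
tool_rot: [[-0.05, 0.954, 0.296], [0.999, 0.048, 0.015], [0.001, 0.297, -0.955]]
wrist_force: [-0.3, 0.7, -2.1]
finger_gap: 0.0137
[-0.2825  0.7122 -2.0584] [-0.0685  0.3134 -0.0273]
turn [-0.23 -0.06  0.08] shift [-0.0013  0.0012 -0.0015] t 5.075
```

View pics/m2.png

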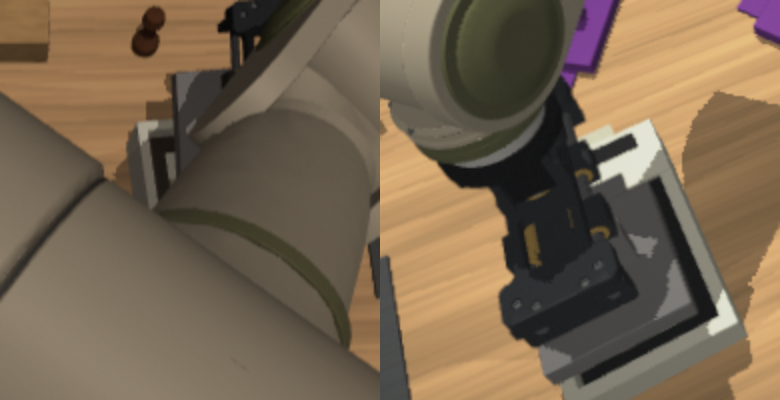

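The cover is held tilted above the bay in both views, free end far from the robot. I'll check for slip by comparing the predicted plate corners with the image, scene free-end corners at about (110,358) and (192,335).

```bash
cat >> h.py <<'E'
def proj(n,X):
    c=C[n];q=c["R"]@X+c["t"];d=q[:2]/q[2];d=d*(1+float(c["k1"])*(d@d));K=c["intrinsics"];return np.array([K[0,0]*d[0]+K[0,2],K[1,1]*d[1]+K[1,2]])
def cover(p,g=.0268,dy=-.0014):  # cover-frame point (from underside centre) -> world, from measured pose
    s=manip.read_state();T=s["tool_rot"];return s["position"]+T@np.array([p[1]+dy,p[0],-(p[2]-g)])
E
python3 - <<'E'
from h import *
import cv2
ims={"top":cv2.imread("pics/m2a.png"),"scene":cv2.imread("pics/m2b.png")}
k=6
o=[]
for n,(x,y,w,h) in {"top":(325,65,60,90),"scene":(95,270,110,110)}.items():
    k=4;im=cv2.resize(ims[n][y:y+h,x:x+w],None,fx=k,fy=k,interpolation=cv2.INTER_CUBIC)
    R=[(.06,.055,.02),(.06,-.055,.02),(-.06,-.055,.02),(-.06,.055,.02)]
    for off,col in(((0,0,0),(0,0,255)),):
        q=np.array([proj(n,cover(r)) for r in R]);print(n,q.round(1).tolist())
        cv2.polylines(im,[((q-[x,y])*k).round().astype(int)],True,col,1)
    P=Ro.from_euler('z',PR[2],degrees=True).as_matrix()
    q=np.array([proj(n,np.array([PR[0],PR[1],0])+P@np.array(v)) for v in [(.068,.063,.072),(.068,-.063,.072),(-.074,-.063,.074),(-.074,.063,.074)]])
    cv2.polylines(im,[((q-[x,y])*k).round().astype(int)],True,(0,255,0),1)
    o.append(cv2.copyMakeBorder(im,0,440-len(im),0,0,0))
cv2.imwrite("pics/m2z.png",np.hstack(o))
E
```

```text
top [[348.4, 75.3], [399.9, 71.6], [402.0, 128.8], [351.3, 132.7]]
scene [[185.3, 333.1], [110.7, 370.3], [98.1, 303.1], [163.4, 272.8]]
```

View pics/m2z.png

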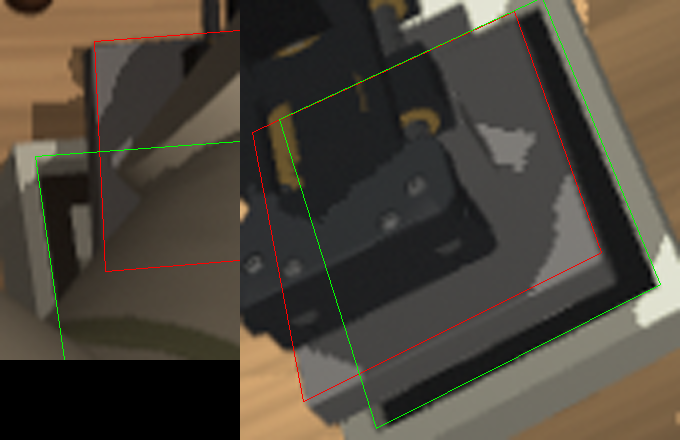

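Top face outlines (red) match in both views, so there's no slip and the tilt is as commanded. The printer outline (green) fits too. Now for the descent in front of the ledge.

```bash
python3 - <<'E'
from h import *
go(*tcp_for_tip(-.064,.08,17.5,y=.0013))
go(*tcp_for_tip(-.064,.0535,17.5,y=.0013))
go(*tcp_for_tip(-.093,.0525,17.5,y=.0013))
E
```

```text
turn [-0.23 -0.04  0.06] shift [-0.001  -0.0121  0.0415] t 5.175
turn [-0.23 -0.04  0.06] shift [-0.001  -0.02    0.0668] t 5.175
turn [-0.23 -0.04  0.06] shift [-0.001  -0.048   0.0592] t 5.175
```

```bash
python3 -m jog '[[[-0.2,0,0],[-0.001,-0.006,0.02],255],[[-0.2,0,0],[-0.001,-0.012,0.0415],255],[[-0.2,0,0],[-0.001,-0.016,0.054],255],[[-0.2,0,0],[-0.001,-0.02,0.0668],255],[[-0.2,0,0],[-0.001,-0.02,0.0668],255],[[-0.2,0,0],[-0.001,-0.02,0.0668],255]]'
python3 - <<'E'
from h import *
print(manip.read_state()["wrist_force"],manip.read_state()["moment"])
go(*tcp_for_tip(-.064,.0535,17.5,y=.0013))
go(*tcp_for_tip(-.093,.0525,17.5,y=.0013))
E
```

```text
time: 5.92
position: [0.5866, -0.2672, 0.1077]
tool_rot: [[-0.049, 0.953, 0.3], [0.999, 0.047, 0.015], [-0.0, 0.301, -0.954]]
wrist_force: [1.1, -0.1, -2.1]
finger_gap: 0.0135
[ 1.0604 -0.1322 -2.1266] [-0.073   0.2939  0.0061]
turn [ 0.   -0.    0.02] shift [ 0.0009 -0.0002  0.0003] t 5.925
turn [ 0.   -0.    0.02] shift [ 0.0009 -0.0281 -0.0075] t 5.925
```

```bash
python3 -m jog '[[[0,0,0],[0.001,-0.008,-0.002],255],[[0,0,0],[0.001,-0.016,-0.004],255],[[0,0,0],[0.001,-0.023,-0.006],255],[[0,0,0],[0.001,-0.028,-0.0075],255],[[0,0,0],[0.001,-0.028,-0.0075],255],[[0,0,0],[0.001,-0.028,-0.0075],255]]'
python3 - <<'E'
from h import *
import cv2
print(manip.read_state()["wrist_force"],manip.read_state()["moment"])
b=manip.capture("scene")["img"][:,:,::-1];x,y,k=80,230,4
im=cv2.resize(b[y:y+150,x:x+140],None,fx=k,fy=k,interpolation=cv2.INTER_CUBIC)
q=np.array([proj("scene",cover(r)) for r in [(.06,.055,.02),(.06,-.055,.02),(-.06,-.055,.02),(-.06,.055,.02)]])
cv2.polylines(im,[((q-[x,y])*k).round().astype(int)],True,(0,0,255),1)
cv2.imwrite("pics/m3.png",im)
for t in(12,6,2,0,):
    go(*tcp_for_tip(-.093,.0515 if t else .0500,t,y=.0013))
E
```

```text
time: 6.68
position: [0.5575, -0.2675, 0.1059]
tool_rot: [[-0.049, 0.953, 0.3], [0.999, 0.047, 0.015], [0.0, 0.3, -0.954]]
wrist_force: [0.3, -0.4, -2.2]
finger_gap: 0.0136
[ 0.2557 -0.4199 -2.1541] [-0.0307  0.3078 -0.0537]
turn [ 5.46 -0.04  0.01] shift [-0.0002  0.002   0.0096] t 6.725
turn [11.46 -0.04  0.02] shift [-0.0002  0.0034  0.0197] t 6.725
turn [15.46 -0.03  0.02] shift [-0.0003  0.0036  0.0265] t 6.725
turn [17.46 -0.03  0.02] shift [-0.0003  0.0032  0.0314] t 6.725
```

View pics/m3.png

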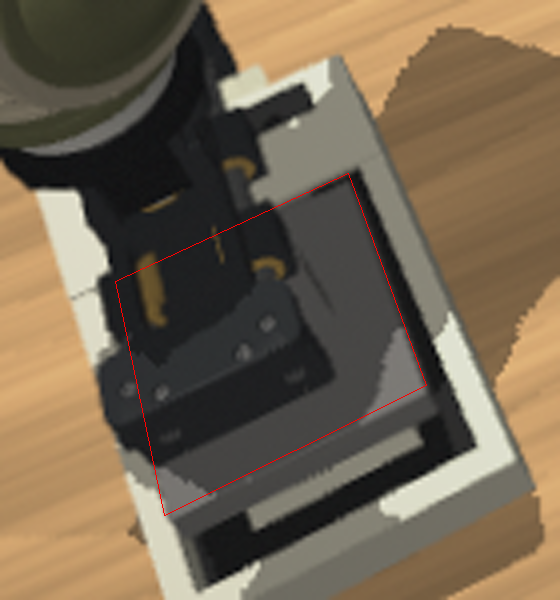

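The plate's upper edge is up against the ledge, from (350,172) towards (115,280), with no contact force. The tongue is under the ledge and the outline matches. I'll swing down about the tip to 2° first.

```bash
python3 -m jog '[[[2.7,0,0],[0,0.001,0.0048],255],[[5.5,0,0],[0,0.002,0.0096],255],[[8.5,0,0],[0,0.0027,0.0147],255],[[11.5,0,0],[0,0.0034,0.0197],255],[[13.5,0,0],[0,0.0035,0.0231],255],[[15.5,0,0],[0,0.0036,0.0265],255],[[15.5,0,0],[0,0.0036,0.0265],255],[[15.5,0,0],[0,0.0036,0.0265],255]]'
python3 - <<'E'
from h import *
print(manip.read_state()["wrist_force"],manip.read_state()["moment"])
for z in(.0505,.0500):go(*tcp_for_tip(-.093,z,0,y=.0013))
E
```

```text
time: 7.72
position: [0.5686, -0.2668, 0.0816]
tool_rot: [[-0.049, 0.998, 0.034], [0.999, 0.049, 0.002], [0.001, 0.034, -0.999]]
wrist_force: [0.3, -0.3, -1.4]
finger_gap: 0.0135
[ 0.2903 -0.3152 -1.3549] [-0.0626  0.1    -0.0055]
turn [ 1.97 -0.04  0.02] shift [-0.0003  0.0012  0.0044] t 7.725
turn [ 1.97 -0.04  0.02] shift [-0.0003  0.0011  0.0049] t 7.725
```

```bash
python3 -m jog '[[[1,0,0],[0,0.001,0.002],255],[[2,0,0],[0,0.001,0.004],255],[[2,0,0],[0,0.001,0.005],255],[[2,0,0],[0,0.001,0.0055],255],[[2,0,0],[0,0.001,0.0055],255],[[2,0,0],[0,0.001,0.0055],255]]'
python3 - <<'E'
from h import *
print(manip.read_state()["wrist_force"],manip.read_state()["moment"])
E
```

```text
time: 8.48
position: [0.5701, -0.2667, 0.0768]
tool_rot: [[-0.049, 0.999, -0.0], [0.999, 0.049, 0.0], [0.0, -0.0, -1.0]]
wrist_force: [-1.7, 2.8, 5.0]
finger_gap: 0.0133
[-1.73    2.8453  5.0399] [0.244  0.3225 0.007 ]
```

Contact force is up about 7 N and TCP z is 76.8 = 50 + 26.8 mm, so the cover is flat on the frame. I'll release and retreat.

```bash
python3 -m jog '[[[0,0,0],[0,0,0],90],[[0,0,0],[0,0,0],90],[[0,0,0],[0,0,0],90],[[0,0,0],[0,0,0],90],[[0,0,0],[0,0,-0.03],90],[[0,0,0],[0,0,-0.08],90],[[0,0,0],[0,0,-0.13],90],[[0,0,0],[0,0,-0.17],90],[[0,0,0],[0.06,0,-0.18],90],[[0,0,0],[0.12,0,-0.18],90],[[0,0,0],[0.18,0,-0.18],90],[[0,0,0],[0.24,0,-0.18],90]]'
python3 -m jog '[[[0,0,0],[0.06,0,0],90],[[0,0,0],[0.12,0,0],90],[[0,0,0],[0.18,0,0],90],[[0,0,0],[0.24,-0.05,0],90],[[0,0,0],[0.3,-0.1,0],90],[[0,0,0],[0.3,-0.1,0],90],[[0,0,0],[0.3,-0.1,0],90]]'
python3 - <<'E'
from h import *
import cv2
a=manip.capture("top")["img"][:,:,::-1];b=manip.capture("scene")["img"][:,:,::-1]
P=Ro.from_euler('z',PR[2],degrees=True).as_matrix();o=[]
for n,i,(x,y) in(("top",a,(310,85)),("scene",b,(85,235))):
    k=4;im=cv2.resize(i[y:y+140,x:x+100 if n=="top" else x+100],None,fx=k,fy=k,interpolation=cv2.INTER_CUBIC)
    if n=="scene": im=cv2.resize(i[y:y+149,x:x+135],(540*560//596,560))
    for z in(.020,):
        q=np.array([proj(n,np.array([PR[0],PR[1],0])+P@np.array([u,v,.07])) for u,v in((.06,.055),(.06,-.055),(-.06,-.055),(-.06,.055))])
        kk=4 if n=="top" else 560/149
        cv2.polylines(im,[((q-[x,y])*kk).round().astype(int)],True,(0,0,255),1)
    im=im[:560,:400 if n=="top" else 540]; o.append(im)
cv2.imwrite("pics/f.png",np.hstack(o)[:, :800])
cv2.imwrite("pics/f2.png",np.hstack([cv2.resize(a,(400,300)),cv2.resize(b,(400,300))]))
E
```

```text
time: 9.98
position: [0.5579, -0.0253, 0.2564]
tool_rot: [[-0.049, 0.999, -0.001], [0.999, 0.049, 0.001], [0.001, -0.001, -1.0]]
wrist_force: [0.9, 0.3, -0.5]
finger_gap: 0.0567
time: 10.85
position: [0.4424, 0.2688, 0.2569]
tool_rot: [[-0.052, 0.999, -0.001], [0.999, 0.052, 0.001], [0.001, -0.0, -1.0]]
wrist_force: [-0.2, 0.4, 0.5]
finger_gap: 0.057
```

View pics/f.png

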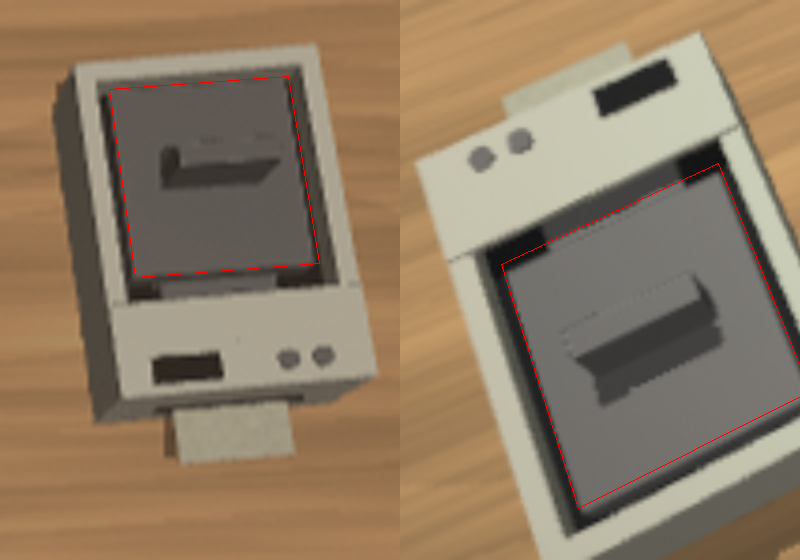

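View pics/f2.png

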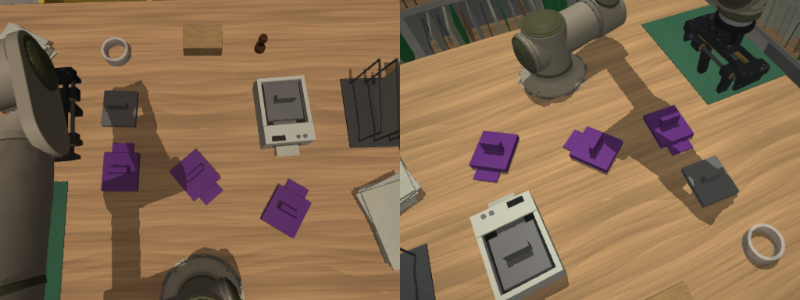

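The close-ups show the cover flat in the bay with its tongue under the ledge, top outline matching the seated prediction within about 1 px, and an even gap all round. The wide views show the spare cover and the decoys untouched, and the arm clear. Handing in.

```bash
python3 -c "
from plant import manip
print(manip.read_state()['time']);print(manip.hand_in())"
```

```text
10.95
the job is handed in; nothing more can be done
None
```

The tongued grey cover is seated in the printer bay and the job is handed in, at about 11 s of the 38 s allowed. I gripped it by its rib, hooked the tongue under the ledge at about 17.5° of tilt, swung it flat and let go. Wrist force at the points I read stayed at or below about 6 N.

**Last checks:**
- **Seating:** the tool's height at contact was 76.8 mm, which puts the cover's underside at the 50 mm frame height.
- **Position:** the cover's outline matches the seated prediction to about 1 pixel in both views, with the tongue visible under the ledge.
- **Surroundings:** the plain cover and the purple ones look unmoved, and the arm is clear of everything.

**Disagreement:** heights measured from the two camera views came out about 4–14 mm lower than the text gives, and by similar amounts for the cover and the printer. I took this as camera calibration error and used the text's heights, which the contact height agreed with.

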